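# Lock the lift table's stop nuts and test the lift

### The arm

A 6-joint arm with a two-finger parallel gripper is mounted at the origin on the work surface. World frame = base frame: x ahead of the robot, y to its left, z up, the work surface at z = 0. Lengths are in m, angles in rad, forces in N, time in s.
With the tool pointing down it reaches from about 0.375 to 0.975 m from the base axis. Payload 3.8 kg.
Tool frame: the origin (TCP) lies at the very end of the fingers, on their centre line; the grasp point (between the pads) lies 19 mm behind it (robot.grip_depth is the distance from the TCP to the grasp point, in m); z points along the fingers, y is the line along which they close (so a half turn about z gives the same grasp; the last joint's range is limited). The gripper opens to 88 mm and grips with 3 to 60 N. Pads are 18 mm wide; open, the fingers measure 123 mm over their backs; the gripper's body (75 mm by 187 mm) begins 45 mm behind the grasp point.
Start: joints at [1.161, 0.264, 1.604, -0, 1.274, -0.037], TCP at [0.246, 0.629, 0.239] pointing down, gripper open.
Joint ranges: [-2.63, 2.63], [-0.94, 2.18], [0.31, 2.57], [-1.31, 4.45], [0, 2.66], [-2.55, 2.55]. Speed limits (rad/s): [2.57, 2.57, 3.14, 3.14, 3.14, 3.14].

### API

Orientations are given as a unit quaternion [x, y, z, w].
In Python, from station import status, vision, robot gives the robot as it stands.
- The arm moves only by the shell command python3 -m handwheel 'ROWS' [FORCE]. ROWS is a JSON object of lists of equal length, an entry for each row: "dr": the turn, a rotation vector about the world's x, y, z in rad, a list of three; "offset": the shift along the world's x, y, z in mm, a list of three; "jaw": the opening in per cent of the stroke, from 0 (shut) to 100 (fully open). In form: {"dr": [[wx, wy, wz], ...], "offset": [[dx, dy, dz], ...], "jaw": [jaw, ...]}. A call has 1 to 8 rows; each row shifts and turns the commanded pose from where the row before left it; what a row does not reach is not made up. A row lasts 1/8 s, in which the tool goes at most 62.5 mm and 10.7 degrees, less where a joint would pass 70% of its speed; a pose out of reach is approached as far as the arm can. A call with a gripper value outside its range is refused whole. The fingers move at their own pace and stop on an object; FORCE is the grip in N (left out, the last holds). Time passes only in rows, so rows that do not move let the fingers close. It gives the time, the measured TCP pose, the force, the opening and the grip force at its end, in the units of the state.
- status.get_obs(): the state, without advancing time (a new reading comes with each control period).
- vision.capture(name): name is "scene" or "top" or "wrist"; returns a dict with "img" (400x640x3 uint8, red, green, blue), "depth" (400x640 float32, m along the optical axis (not along the pixel's ray), 0 where there is no reading), "fx", "fy", "cx", "cy" (pixels), "view" (4x4, takes a point from world to camera coordinates); the wrist camera has in their place "mount" (4x4, takes a point from camera to tool coordinates, whose origin is the TCP and whose axes are the flange's). Camera axes: x right, y down, z forward; pixel columns grow to the right and rows downward; lengths in m; the calibration is good to about 2 mm. A picture is of the moment at which its call begins: read the wrist's pose just before it.
- robot.close_job(): hands the job in; it is judged then, once.
The state is a dict: "time_s": time; "qpos": joint angles; "qvel": joint speeds; "effort": joint torques, N m; "position": TCP position; "tcp_rot": TCP orientation; "ft_force": force on the tool from outside, world axes, zero at the start; "ft_torque": the same for the moment, N m; "opening": opening from 0.0 (shut) to 1.0 (fully open); "grasp_force": force on a finger pad.
Only numpy, scipy, OpenCV 4.12 (cv2) and the standard library are available. Lean on these libraries where they do the work, as an engineer would, in place of code of your own. Each camera call takes 0.05 s, during which the arm holds its last target. There are 200 camera calls.

### The job

Run the wing nut on the lift table's stop stud down (clockwise) on to the hex nut below it and tighten it firmly, as hard as a hand would, so that the two jam together and stay locked. Do not turn the hex nut on the stud. Then test the lift: push the switch paddle all the way over towards the side of its box that carries the raised bar, hold it there for about a second and let it spring back to the middle. Leave the saucer and the bottle where they are.

Things in the scene. Friction and masses are not known exactly. Their poses are not given: they have to be found in the camera images.
- stand: Fixed lift table: grey base 200 x 140 x 30 mm, flat aluminium lifting plate on it (190 x 130 mm, top 48 mm above the counter; rises 12 mm with the switch), upright threaded steel stud 20 mm thick, top 116 mm above the counter. Origin: centre of the underside, on the counter (z = 0); z up. The stud's axis is at x = +45 mm, y = 0.
- hexnut: Lower nut on the stud: plain steel hex nut, 46 mm across flats, 18 mm high, top face 84 mm above the counter. Stiff (about 1.2 N m); tightening the wing nut does not turn it on the stud, but pushing on it could. Origin: on the stud's axis at its underside.
- hexnut_corner (a point): A point on the hex nut's side, 27 mm from the stud's axis along y of stud_top, half-way up (it shows whether the nut was turned on the stud).
- wingnut: Upper nut on the stud: plain steel wing nut, two upright wings in line, 102 mm over both. Origin: on the stud's axis at the nut's underside; x along the wings, z up. Round boss 38 mm across, 20 mm high; wings 10 mm thick, reaching 51 mm out; from 25 mm outwards each spans 8 to 36 mm above the underside.
- wingnut_mid (a point): Point on the wing nut's axis 24 mm above its underside, a good height to push or grip the wings; x along the wings.
- wingnut_turn (a joint): Turn of the wing nut on the stud, rad: 0 when it is hard down on the hex nut (it stops there), negative above it (starts at -5.2 to -3.4), growing clockwise seen from above. It sinks 12 mm a turn and stays wherever it is left. Running it takes about 0.15 N m (4 N on a wing 38 mm out).
- switch_box: Fixed black switch box 90 (x) x 120 (y) mm, 42 mm high (45 mm at the cover plate in its middle). Origin: centre of the underside; z up. A raised aluminium bar, 60 x 10 mm, top 50 mm above the counter, lies along x at y = +45 mm: the up side. The paddle swings along y.
- switch (a joint): Lean of the switch paddle, rad: 0 upright in the middle (spring-centred), positive towards the raised bar (+y of the box), stops at -0.4 and +0.4. Spring about 0.6 N m per rad.
- switch_tip (a point): Centre of the paddle's grey grip, 50 mm above its pivot; the pivot lies on the box's centre line 42 mm above the counter. Grip 32 mm along the box's x, 14 mm thick along its y, 22 mm high, its top 103 mm above the counter. Below it a flat steel stem 26 x 10 mm.
- saucer: Bystander: loose white ceramic saucer, 116 mm across, 18 mm high. Origin: centre of the underside.
- glass_bottle: Bystander: loose small glass bottle with a steel screw lid, 54 mm across, 100 mm high. Origin: centre of the underside.
- stud (a joint): Twist of the stud, nuts and all, in its stiff rubber bush, rad: 0 at rest, growing clockwise seen from above, 4 N m per rad; springs back when let go. It shows the torque: about 0.04 while the wing nut runs, 0.1 or more (0.4 N m, 10 to 11 N on a wing 38 mm out) when the wing nut, hard down, is tight; range -0.5 to 0.5.
- stud_top (a point): Centre of the stud's top end, 116 mm above the counter, on the stud's axis; turns with the stud.
Mind the look-alikes: they are no part of the job. Of the things that look like the switch_box, take the one that is farthest to the robot's right at the start. Several things have the shape of the stand; the one meant has the colours described above.

How it is judged:
By the outcome, as a careful person would: the job done as asked, in the order asked, and still so for the second after the job is handed in, with the robot touching nothing.
It also fails if it takes over 61 s, if anything falls off the work surface, if the arm or the gripper's body presses on something with over 40 N, if the wrist force passes 120 N, or if a joint passes its speed limit or range.

## Working session

There is one attempt and no reset: what is moved stays moved. The work goes in short steps, Python scripts to look and compute and a shell command to move; the robot and the scene stay as the last step left them, time stands still between calls to the robot, and variables do not carry over. Pictures are saved under pics/ and viewed, at most 10 in all, crops included, and the job is handed in when it is done.

```bash
mkdir -p pics
cat > h.py <<'E'
import numpy as np, cv2
from station import status, vision, robot
from scipy.spatial.transform import Rotation as R
def cap(n):
    o=status.get_obs(); c=vision.capture(n)
    if n=="wrist":
        T=np.eye(4); T[:3,:3]=R.from_quat(o["tcp_rot"]).as_matrix(); T[:3,3]=o["position"]
        c["w"]=T@np.array(c["mount"])
    else: c["w"]=np.linalg.inv(np.array(c["view"]))
    return c
def cloud(c):
    d=c["depth"]; v,u=np.mgrid[:d.shape[0],:d.shape[1]]
    P=np.stack([(u-c["cx"])/c["fx"]*d,(v-c["cy"])/c["fy"]*d,d],-1)
    P=P@c["w"][:3,:3].T+c["w"][:3,3]; P[d<=0]=np.nan
    return P
def save(c,f,s=1,box=None):
    i=c["img"][:,:,::-1]
    if box: i=i[box[1]:box[3],box[0]:box[2]]
    cv2.imwrite("pics/"+f,cv2.resize(i,None,fx=s,fy=s,interpolation=cv2.INTER_CUBIC))
E
python3 - <<'E'
from h import *
import pickle
for n in("top","scene"):
    c=cap(n); save(c,n+"1.png",1.25); pickle.dump(c,open(n+"1.pkl","wb"))
    print(n,c["w"].round(3).tolist(),c["fx"])
o=status.get_obs();print(o)
E
```

```text
top [[-0.019, -0.998, 0.064, 0.31], [-1.0, 0.018, -0.011, -0.003], [0.01, -0.064, -0.998, 1.771], [0.0, 0.0, 0.0, 1.0]] 495.93970046912483
scene [[-0.556, 0.477, -0.68, 1.335], [0.831, 0.306, -0.465, 0.646], [-0.014, -0.824, -0.567, 0.873], [0.0, 0.0, 0.0, 1.0]] 469.8573809563842
{'time_s': 0.1, 'qpos': array([ 1.16107267e+00,  2.64680759e-01,  1.60518820e+00,  6.59572780e-06,
        1.27374365e+00, -3.69248160e-02]), 'qvel': array([ 0.00024476, -0.00226738, -0.00350058,  0.00021747,  0.00238377,
        0.00206946]), 'effort': array([ 1.69285882e-03, -5.03616500e+01, -3.58072293e+01,  7.32163223e-02,
        2.31225538e-02, -5.25248265e-05]), 'position': array([0.24561356, 0.62804774, 0.23753714]), 'tcp_rot': array([ 1.85322751e-01,  9.82677189e-01, -9.84201832e-04, -2.26757268e-04]), 'ft_force': array([ 0.70543056, -0.64803053, -0.2533669 ]), 'ft_torque': array([-0.01342113,  0.01733845,  0.00850674]), 'grasp_force': 0.0, 'opening': 1.002612415370703}
```

View pics/top1.png

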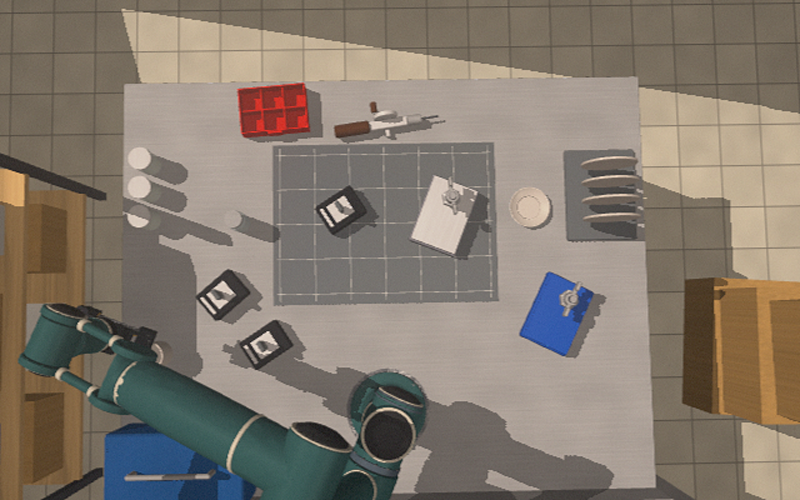

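View pics/scene1.png

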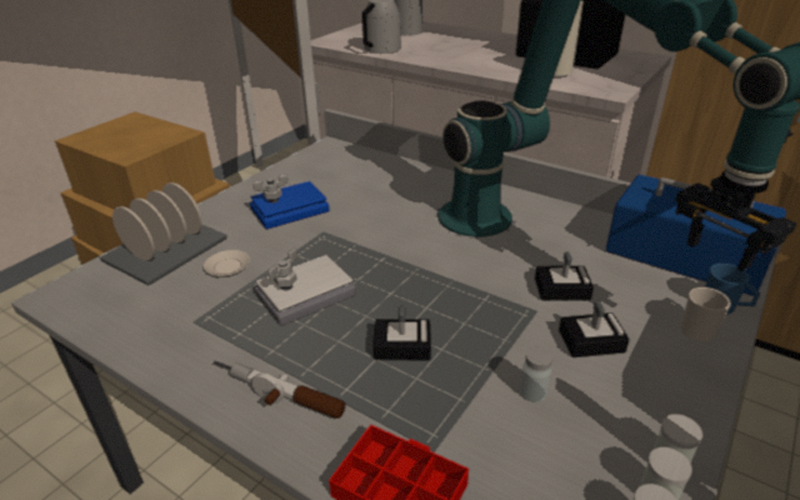

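The top view shows these candidates. Stands: grey/aluminium at (445,215), which I choose, and blue at (557,313), a decoy. Switch boxes: (342,211), farthest right and chosen, plus (223,295) and (266,345). The bottle is at (238,220) and the saucer at (530,207).

Run:
```python
from h import *
import pickle
c=pickle.load(open("top1.pkl","rb")); P=cloud(c)
save(c,"crop1.png",4,(240,130,400,220))
def reg(n,u0,v0,u1,v1,lo,hi):
    p=P[v0:v1,u0:u1].reshape(-1,3); p=p[(p[:,2]>lo)&(p[:,2]<hi)]
    m=p.mean(0); r=cv2.minAreaRect((p[:,:2]*1000).astype(np.float32)); w,V=np.linalg.eigh(np.cov(p[:,:2].T))
    print(n,len(p),m.round(4),"rect",np.round(r[0],1),np.round(r[1],1),round(r[2],1),"major",np.degrees(np.arctan2(V[1,1],V[0,1])).round(1),np.sqrt(w).round(4),"zmax",p[:,2].max().round(4))
reg("plate",320,130,395,215,.040,.055)
reg("wing",330,130,395,190,.09,.14)
reg("wingtop",330,130,395,190,.105,.15)
reg("box",245,140,305,195,.035,.056)
reg("paddle",245,140,305,195,.085,.12)
reg("bar",245,140,305,195,.048,.055)
```

```text
plate 1605 [ 0.5392 -0.1612  0.0488] rect [ 544.6 -164.3] [131. 191.] 68.4 major 159.4 [0.0392 0.0545] zmax 0.055
wing 172 [ 0.5854 -0.1802  0.1152] rect [ 587.  -181.1] [37.5 96.3] 79.9 major -172.3 [0.0078 0.0245] zmax 0.135
wingtop 151 [ 0.5862 -0.1806  0.1174] rect [ 587.1 -180.8] [34.5 97.3] 82.1 major -172.2 [0.0071 0.0251] zmax 0.135
box 798 [0.5643 0.1258 0.0447] rect [565.1 126.3] [ 91.  119.4] 32.0 major 122.2 [0.0265 0.035 ] zmax 0.0558
paddle 38 [0.5641 0.126  0.1033] rect [565.1 126.3] [30.  13.2] 32.2 major -147.1 [0.0041 0.0091] zmax 0.1162
bar 184 [0.5611 0.1291 0.0504] rect [563.9 126.9] [ 88.  115.1] 31.0 major 125.9 [0.0237 0.0318] zmax 0.055
```

View pics/crop1.png

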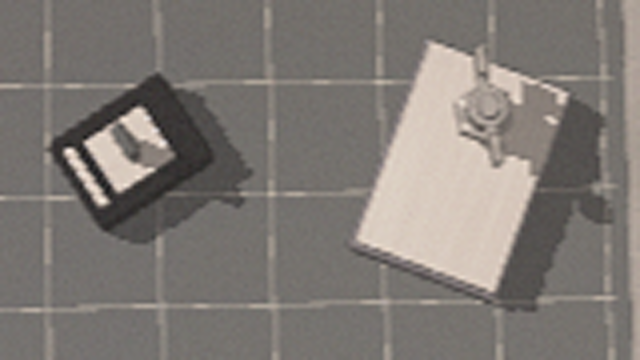

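The crop confirms the grey-and-aluminium stand, with its stud at crop (488,108) and the wings nearly along world x. It also shows the switch box, with its bar on the lower-left side at (82,178). I plan to straddle the wings with the open fingers on the stud axis, then turn clockwise as a couple. First I move over the stud.

```bash
python3 -m handwheel '{"dr":[[0,0,-0.018],[0,0,-0.018],[0,0,-0.018],[0,0,-0.018],[0,0,-0.018],[0,0,-0.018],[0,0,-0.018],[0,0,-0.018]],"offset":[[23,-54,0],[23,-54,0],[23,-54,0],[23,-54,0],[23,-54,0],[23,-54,0],[23,-54,0],[23,-54,0]],"jaw":[70,70,70,70,70,70,70,70]}'
python3 -m handwheel '{"dr":[[0,0,-0.018],[0,0,-0.018],[0,0,-0.018],[0,0,-0.018],[0,0,-0.018],[0,0,-0.018],[0,0,-0.018],[0,0,0]],"offset":[[20,-53,0],[20,-53,0],[20,-53,0],[20,-53,0],[20,-53,0],[20,-53,0],[20,-53,0],[0,0,0]],"jaw":[70,70,70,70,70,70,70,70]}'
python3 - <<'E'
from h import *
o=status.get_obs(); print(o["position"],o["qpos"])
c=cap("wrist"); save(c,"w1.png",1.25); P=cloud(c)
p=P.reshape(-1,3); p=p[np.isfinite(p[:,0])]
p=p[(np.hypot(p[:,0]-.587,p[:,1]+.181)<.06)&(p[:,2]<.15)]
t=p[p[:,2]>.118]; r=cv2.minAreaRect((t[:,:2]*1000).astype(np.float32)); print("wingtop",len(t),r,np.percentile(t[:,2],[10,50,75,90,97]))
w=t[np.hypot(t[:,0]-.587,t[:,1]+.181)>.025]; print(np.median(w[:,2]), w.mean(0))
S,V=np.linalg.eigh(np.cov(w[:,:2].T)); print(np.degrees(np.arctan2(V[1,1],V[0,1])))
E
```

```text
time_s: 1.1
position: [0.43, 0.1948, 0.2385]
tcp_rot: [0.256, 0.967, -0.0, 0.0]
ft_force: [1.1, 1.1, 0.6]
opening: 0.703
grasp_force: 0.0
time_s: 2.1
position: [0.5703, -0.1777, 0.2378]
tcp_rot: [0.318, 0.948, -0.0, -0.0]
ft_force: [-0.2, 0.3, 0.3]
opening: 0.699
grasp_force: 0.0
[ 0.5702507  -0.17773209  0.23778501] [-3.43429240e-01  1.19259652e-01  1.77650884e+00 -7.43507226e-04
  1.24652182e+00 -1.26687130e+00]
wingtop 581 ((585.1393432617188, -184.0996551513672), (100.85012817382812, 10.289068222045898), 8.337648391723633) [0.12139463 0.12524834 0.12616328 0.12671521 0.12718448]
0.12536750097094038 [ 0.5803511  -0.18385191  0.12478507]
-171.98461963792585
```

View pics/w1.png

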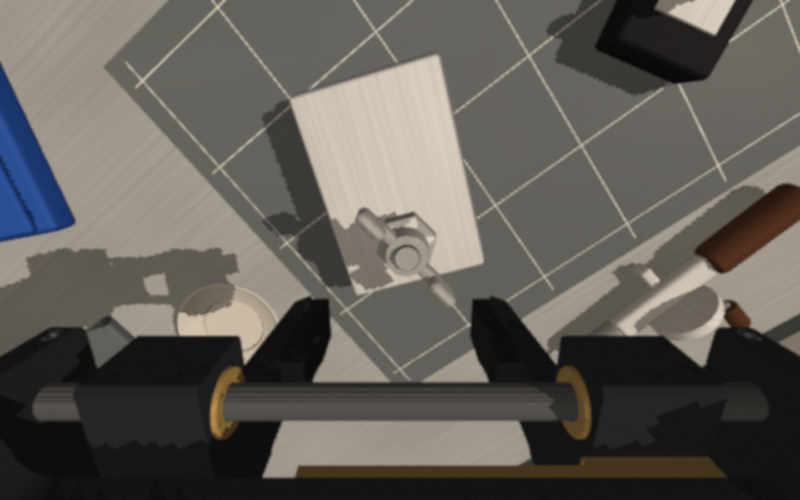

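The wrist view shows the wing nut at (405,255) and the fingers 45° off the wings, with a clear way down. I'll centre and lower.

```bash
python3 -m handwheel '{"dr":[[0,0,0],[0,0,0],[0,0,0],[0,0,0],[0,0,0]],"offset":[[16,-5,0],[0,0,-50],[0,0,-50],[0,0,-38],[0,0,0]],"jaw":[70,70,70,70,70]}'
python3 -m handwheel '{"dr":[[0,0,-0.16],[0,0,-0.16],[0,0,-0.16],[0,0,-0.16],[0,0,0]],"offset":[[0,0,0],[0,0,0],[0,0,0],[0,0,0],[0,0,0]],"jaw":[70,70,70,70,70]}'
python3 -c "
from h import *
o=status.get_obs(); print(o['position'],o['ft_force'],o['ft_torque'],o['qpos'])"
```

```text
time_s: 2.78
position: [0.5833, -0.1768, 0.097]
tcp_rot: [0.315, 0.949, 0.0, -0.004]
ft_force: [-0.2, 0.4, 0.1]
opening: 0.7
grasp_force: 0.0
time_s: 3.4
position: [0.5884, -0.1805, 0.1037]
tcp_rot: [0.598, 0.801, 0.0, 0.003]
ft_force: [1.0, -4.3, -1.1]
opening: 0.698
grasp_force: 2.0
[ 0.58840746 -0.18054434  0.10370242] [ 0.95257033 -4.31042055 -1.13916326] [-0.79861254 -0.23253339  0.12099181] [-0.33718741  0.26468521  1.86622916 -0.00213268  1.00443343 -0.62486196]
```

```bash
python3 -m handwheel '{"dr":[[0,0,-0.17],[0,0,-0.17],[0,0,-0.17],[0,0,-0.17],[0,0,-0.17],[0,0,-0.17],[0,0,0]],"offset":[[-1,-2,-2],[-1,0,-2],[0,0,0],[0,0,0],[0,0,0],[0,0,0],[0,0,0]],"jaw":[70,70,70,70,70,70,70]}'
python3 -c "
from h import *
o=status.get_obs(); print(o['position'],o['ft_force'],o['ft_torque'],o['qpos'])"
```

```text
time_s: 4.28
position: [0.586, -0.1817, 0.0993]
tcp_rot: [0.913, 0.409, 0.002, 0.002]
ft_force: [2.0, -1.8, 1.9]
opening: 0.698
grasp_force: 1.6
[ 0.58602576 -0.18173643  0.09928408] [ 2.03655391 -1.79227288  1.8615491 ] [-0.34584196 -0.09207521  0.06609554] [-3.41183066e-01  2.67015367e-01  1.87248644e+00 -2.64287076e-04
  9.97277927e-01  3.87733797e-01]
```

```bash
python3 -m handwheel '{"dr":[[0,0,-0.17],[0,0,-0.17],[0,0,-0.17],[0,0,-0.17],[0,0,-0.17],[0,0,-0.17],[0,0,-0.17],[0,0,0]],"offset":[[0,-1,0],[0,0,0],[0,0,0],[0,0,0],[0,0,0],[0,0,0],[0,0,0],[0,0,0]],"jaw":[70,70,70,70,70,70,70,70]}'
python3 -c "
from h import *
o=status.get_obs(); print(o['position'],o['ft_force'],o['ft_torque'],o['qpos'])"
```

```text
time_s: 5.28
position: [0.5865, -0.1822, 0.0985]
tcp_rot: [0.985, -0.173, 0.003, -0.0]
ft_force: [4.8, -1.4, -2.1]
opening: 0.699
grasp_force: 2.0
[ 0.5865114  -0.18215259  0.09853548] [ 4.76047348 -1.40383016 -2.09433356] [-0.07032138 -0.6360658   0.0994834 ] [-3.42227115e-01  2.68533177e-01  1.87211116e+00  1.17487241e-03
  9.95631686e-01  1.57575220e+00]
```

Next I lift, turn back half a turn, and go down again behind the wings.

```bash
python3 -m handwheel '{"dr":[[0,0,0.14],[0,0,0],[0,0,0.18],[0,0,0.18],[0,0,0.18],[0,0,0.18],[0,0,0.18],[0,0,0.18]],"offset":[[0,0,0],[0,0,45],[0,0,5],[0,0,0],[0,0,0],[0,0,0],[0,0,0],[0,0,0]],"jaw":[70,70,70,70,70,70,70,70]}'
python3 -m handwheel '{"dr":[[0,0,0.18],[0,0,0.18],[0,0,0.18],[0,0,0.18],[0,0,0.18],[0,0,0.18],[0,0,0.18],[0,0,0.18]],"offset":[[0,0,0],[0,0,0],[0,0,0],[0,0,0],[0,0,0],[0,0,0],[0,0,0],[0,0,0]],"jaw":[70,70,70,70,70,70,70,70]}'
python3 -m handwheel '{"dr":[[0,0,0.18],[0,0,0.18],[0,0,0.18],[0,0,0.08],[0,0,0]],"offset":[[0,0,0],[0,0,0],[0,0,0],[0,0,0],[0,0,0]],"jaw":[70,70,70,70,70]}'
python3 - <<'E'
from h import *
o=status.get_obs(); print(o["position"],o["qpos"],"yaw",np.degrees(o["qpos"][0]-o["qpos"][5]))
c=cap("wrist"); save(c,"w2.png",1.25); P=cloud(c)
p=P.reshape(-1,3); p=p[np.isfinite(p[:,0])]
p=p[(np.hypot(p[:,0]-.586,p[:,1]+.182)<.06)&(p[:,2]<.135)]
t=p[p[:,2]>.117]; r=cv2.minAreaRect((t[:,:2]*1000).astype(np.float32)); print("wingtop",len(t),r,np.percentile(t[:,2],[10,50,75,90,97]))
E
```

```text
time_s: 6.28
position: [0.584, -0.1815, 0.1477]
tcp_rot: [0.905, 0.425, 0.0, -0.0]
ft_force: [-0.1, 0.6, 0.6]
opening: 0.704
grasp_force: 0.0
time_s: 7.28
position: [0.584, -0.1815, 0.1478]
tcp_rot: [0.4, 0.917, 0.0, -0.0]
ft_force: [0.0, 0.2, -0.6]
opening: 0.698
grasp_force: 0.0
time_s: 7.9
position: [0.5841, -0.1817, 0.1476]
tcp_rot: [0.105, 0.994, 0.0, 0.0]
ft_force: [-0.7, -0.3, 0.5]
opening: 0.7
grasp_force: 0.0
[ 0.58405455 -0.18165988  0.14758071] [-3.42614926e-01  2.16844101e-01  1.83645366e+00  7.03787744e-04
  1.08808833e+00 -1.70311323e+00] yaw 77.95081060303467
wingtop 1035 ((585.10595703125, -185.1963348388672), (100.18538665771484, 11.511612892150879), 42.51607894897461) [0.11821765 0.12065849 0.12133443 0.12186422 0.12229596]
```

View pics/w2.png

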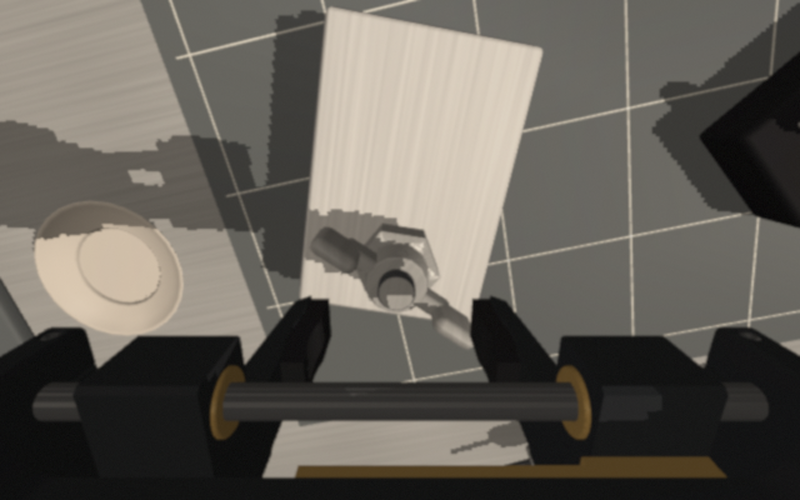

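The fingers are 35° behind the wings and clear of them. Wing heights suggest about 1 rad is left. I'll go down and turn on.

```bash
python3 -m handwheel '{"dr":[[0,0,0.05],[0,0,0],[0,0,0],[0,0,-0.15],[0,0,-0.15],[0,0,-0.15],[0,0,-0.15],[0,0,0]],"offset":[[2,-1,-4],[0,0,-45],[0,0,0],[0,0,0],[0,0,0],[0,0,0],[0,0,0],[0,0,0]],"jaw":[70,70,70,70,70,70,70,70]}'
cat > t.py <<'E'
from h import *
o=status.get_obs(); p=np.array(o['position']); print(p.round(4),o['ft_force'].round(1),o['ft_torque'].round(3),'yaw',np.degrees(o["qpos"][0]-o["qpos"][5]).round(1),'Tz+rxF',(o['ft_torque'][2]+np.cross(p-[.586,-.1825,.1],o['ft_force'])[2]).round(3))
E
python3 t.py
python3 -m handwheel '{"dr":[[0,0,-0.12],[0,0,-0.12],[0,0,0]],"offset":[[0,0,0],[0,0,0],[0,0,0]],"jaw":[70,70,70]}'; python3 t.py
```

```text
time_s: 8.95
position: [0.5872, -0.1842, 0.0993]
tcp_rot: [0.371, 0.928, -0.0, 0.002]
ft_force: [2.6, -3.3, -1.7]
opening: 0.699
grasp_force: 1.9
[ 0.5872 -0.1842  0.0993] [ 2.6 -3.3 -1.7] [-0.448 -0.451  0.11 ] yaw 46.4 Tz+rxF 0.11
time_s: 9.32
position: [0.587, -0.1842, 0.099]
tcp_rot: [0.479, 0.878, -0.0, 0.001]
ft_force: [3.5, -3.6, -2.1]
opening: 0.7
grasp_force: 2.0
[ 0.587  -0.1842  0.099 ] [ 3.5 -3.6 -2.1] [-0.557 -0.516  0.142] yaw 32.7 Tz+rxF 0.144
```

```bash
python3 -m handwheel '{"dr":[[0,0,-0.12],[0,0,-0.12],[0,0,0]],"offset":[[0,0,0],[0,0,0],[0,0,0]],"jaw":[70,70,70]}'; python3 t.py
python3 -m handwheel '{"dr":[[0,0,-0.1],[0,0,0]],"offset":[[0,0,0],[0,0,0]],"jaw":[70,70]}'; python3 t.py
```

```text
time_s: 9.7
position: [0.5866, -0.1841, 0.0988]
tcp_rot: [0.581, 0.814, -0.0, 0.001]
ft_force: [2.9, -3.4, -1.8]
opening: 0.7
grasp_force: 1.9
[ 0.5866 -0.1841  0.0988] [ 2.9 -3.4 -1.8] [-0.65  -0.32   0.146] yaw 19.0 Tz+rxF 0.149
time_s: 9.95
position: [0.5865, -0.184, 0.0986]
tcp_rot: [0.621, 0.784, -0.0, 0.001]
ft_force: [2.0, -4.5, -3.0]
opening: 0.696
grasp_force: 1.9
[ 0.5865 -0.184   0.0986] [ 2.  -4.5 -3. ] [-0.754 -0.383  0.119] yaw 13.2 Tz+rxF 0.12
```

```bash
python3 -m handwheel '{"dr":[[0,0,-0.1],[0,0,0]],"offset":[[0,0,0],[0,0,0]],"jaw":[70,70]}'; python3 t.py
python3 -m handwheel '{"dr":[[0,0,-0.1],[0,0,0]],"offset":[[0,0,0],[0,0,0]],"jaw":[70,70]}'; python3 t.py
python3 -m handwheel '{"dr":[[0,0,-0.08],[0,0,0]],"offset":[[0,0,0],[0,0,0]],"jaw":[70,70]}'; python3 t.py
```

```text
time_s: 10.2
position: [0.5862, -0.1839, 0.0985]
tcp_rot: [0.659, 0.752, -0.0, 0.001]
ft_force: [1.8, -4.5, -0.1]
opening: 0.703
grasp_force: 1.8
[ 0.5862 -0.1839  0.0985] [ 1.8 -4.5 -0.1] [-0.728 -0.217  0.114] yaw 7.5 Tz+rxF 0.116
time_s: 10.45
position: [0.586, -0.1837, 0.0983]
tcp_rot: [0.696, 0.718, -0.0, 0.0]
ft_force: [1.1, -4.3, -0.1]
opening: 0.702
grasp_force: 1.7
[ 0.586  -0.1837  0.0983] [ 1.1 -4.3 -0.1] [-0.761 -0.153  0.13 ] yaw 1.8 Tz+rxF 0.131
time_s: 10.7
position: [0.586, -0.1837, 0.0983]
tcp_rot: [0.724, 0.69, -0.0, 0.0]
ft_force: [0.8, -5.3, 0.8]
opening: 0.699
grasp_force: 5.3
[ 0.586  -0.1837  0.0983] [ 0.8 -5.3  0.8] [-0.812 -0.102  0.375] yaw -2.7 Tz+rxF 0.376
```

The torque is now climbing, so the wing nut is on the hex nut. I'll tighten further.

```bash
python3 -m handwheel '{"dr":[[0,0,-0.08],[0,0,0]],"offset":[[0,0,0],[0,0,0]],"jaw":[70,70]}'; python3 t.py
python3 -m handwheel '{"dr":[[0,0,-0.05],[0,0,0],[0,0,0]],"offset":[[0,0,0],[0,0,0],[0,0,0]],"jaw":[70,70,70]}'; python3 t.py
```

```text
time_s: 10.95
position: [0.5861, -0.1837, 0.0982]
tcp_rot: [0.751, 0.661, -0.0, 0.0]
ft_force: [0.9, -4.9, 0.9]
opening: 0.701
grasp_force: 9.5
[ 0.5861 -0.1837  0.0982] [ 0.9 -4.9  0.9] [-0.839 -0.108  0.688] yaw -7.3 Tz+rxF 0.689
time_s: 11.32
position: [0.5861, -0.1836, 0.0982]
tcp_rot: [0.767, 0.642, -0.0, 0.0]
ft_force: [1.9, -5.3, 2.1]
opening: 0.698
grasp_force: 12.2
[ 0.5861 -0.1836  0.0982] [ 1.9 -5.3  2.1] [-0.819 -0.085  0.889] yaw -10.1 Tz+rxF 0.891
```

It reads about 0.9 N m, so the jam is firm. I release, lift, close the fingers and go behind the paddle, aligning tool x with the swing direction.

```bash
python3 -m handwheel '{"dr":[[0,0,0.12],[0,0,0.15],[0,0,0.12],[0,0,0],[0,0,0],[0,0,0.1],[0,0,0.1],[0,0,0.1]],"offset":[[0,0,0],[0,0,0],[0,0,0],[0,0,50],[0,0,40],[0,50,0],[0,50,0],[0,50,0]],"jaw":[70,70,70,70,70,0,0,0]}'
python3 -m handwheel '{"dr":[[0,0,0.05],[0,0,0],[0,0,0],[0,0,0]],"offset":[[0,50,0],[0,50,0],[-4,33,0],[0,0,0]],"jaw":[0,0,0,0]}'; python3 t.py
python3 - <<'E'
from h import *
c=cap("wrist"); save(c,"w3.png",1.25); P=cloud(c)
p=P.reshape(-1,3); p=p[np.isfinite(p[:,0])]
q=p[(np.hypot(p[:,0]-.565,p[:,1]-.126)<.03)&(p[:,2]<.115)&(p[:,2]>.095)]
print("paddle",len(q),cv2.minAreaRect((q[:,:2]*1000).astype(np.float32)))
c=cap("top"); save(c,"t2.png",4,(240,130,400,220)); P=cloud(c)[130:190,330:395].reshape(-1,3)
t=P[(P[:,2]>.105)&(P[:,2]<.14)]; print(cv2.minAreaRect((t[:,:2]*1000).astype(np.float32)),np.median(t[:,2]))
E
```

```text
time_s: 12.32
position: [0.5844, -0.0307, 0.1872]
tcp_rot: [0.504, 0.863, 0.001, -0.002]
ft_force: [0.4, -0.3, -1.1]
opening: 0.384
grasp_force: 0.0
time_s: 12.82
position: [0.58, 0.1026, 0.1869]
tcp_rot: [0.482, 0.876, -0.0, -0.002]
ft_force: [-0.3, -0.5, 0.0]
opening: 0.003
grasp_force: 0.0
[0.58   0.1026 0.1869] [-0.3 -0.5  0. ] [-0.109  0.058 -0.018] yaw 32.4 Tz+rxF 0.071
paddle 659 ((563.9432983398438, 123.85624694824219), (31.40333366394043, 14.002347946166992), 32.19968795776367)
((584.9593505859375, -180.68026733398438), (30.824405670166016, 97.03441619873047), 54.001094818115234) 0.11686324203603071
```

View pics/w3.png

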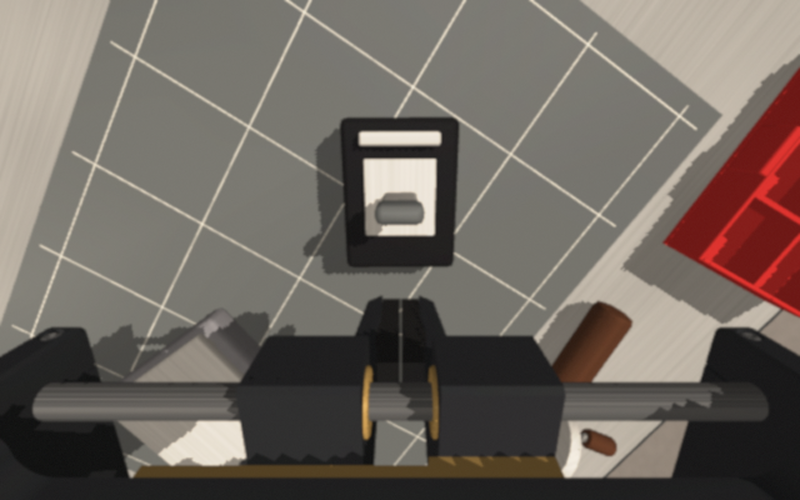

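View pics/t2.png

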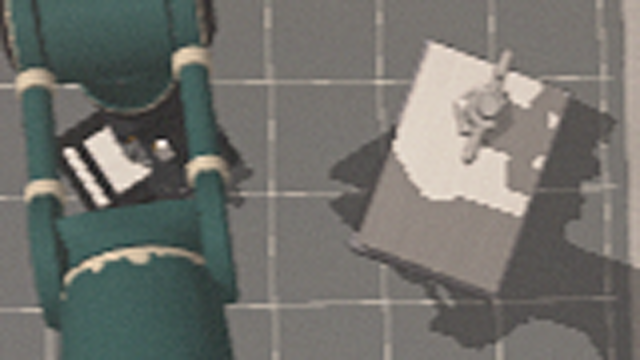

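The wrist view shows the paddle at (400,212), the bar beyond it at (400,138), and the closed fingers squarely behind. In the top crop the wings sit at (485,110), in their new angle. I'll lower and push towards the bar.

```bash
python3 -m handwheel '{"dr":[[0,0,0],[0,0,0],[0,0,0],[0,0,0],[0,0,0],[0,0,0],[0,0,0]],"offset":[[0,0,-55],[0,0,-48],[0,0,0],[-5,8,0],[-4,7,0],[-4,6,0],[0,0,0]],"jaw":[0,0,0,0,0,0,0]}'; python3 t.py
python3 -m handwheel '{"dr":[[0,0,0],[0,0,0]],"offset":[[-2,3,0],[0,0,0]],"jaw":[0,0]}'; python3 t.py
```

```text
time_s: 13.8
position: [0.5703, 0.1212, 0.0868]
tcp_rot: [0.485, 0.875, 0.001, 0.002]
ft_force: [1.6, -3.2, 4.2]
opening: 0.004
grasp_force: 2.0
[0.5703 0.1212 0.0868] [ 1.6 -3.2  4.2] [-0.525 -0.148  0.004] yaw 32.0 Tz+rxF -0.425
time_s: 14.05
position: [0.5683, 0.124, 0.086]
tcp_rot: [0.485, 0.875, 0.001, 0.001]
ft_force: [2.7, -2.0, 5.8]
opening: 0.005
grasp_force: 2.6
[0.5683 0.124  0.086 ] [ 2.7 -2.   5.8] [-0.384 -0.395  0.025] yaw 32.0 Tz+rxF -0.753
```

```bash
python3 -m handwheel '{"dr":[[0,0,0],[0,0,0]],"offset":[[-2,3,0],[0,0,0]],"jaw":[0,0]}'; python3 t.py
python3 -m handwheel '{"dr":[[0,0,0],[0,0,0]],"offset":[[-1,2,0],[0,0,0]],"jaw":[0,0]}'; python3 t.py
python3 -m handwheel '{"dr":[[0,0,0],[0,0,0]],"offset":[[-1,2,0],[0,0,0]],"jaw":[0,0]}'; python3 t.py
```

```text
time_s: 14.3
position: [0.5669, 0.126, 0.0857]
tcp_rot: [0.485, 0.875, 0.001, 0.002]
ft_force: [6.2, -5.7, 4.0]
opening: 0.004
grasp_force: 4.4
[0.5669 0.126  0.0857] [ 6.2 -5.7  4. ] [-0.924 -0.905 -0.007] yaw 31.9 Tz+rxF -1.795
time_s: 14.55
position: [0.5669, 0.1264, 0.0858]
tcp_rot: [0.485, 0.875, -0.0, 0.004]
ft_force: [7.9, -10.9, 3.0]
opening: 0.007
grasp_force: 6.8
[0.5669 0.1264 0.0858] [  7.9 -10.9   3. ] [-1.86  -1.245 -0.019] yaw 31.9 Tz+rxF -2.246
time_s: 14.8
position: [0.5667, 0.1268, 0.0858]
tcp_rot: [0.484, 0.875, -0.001, 0.005]
ft_force: [10.0, -16.1, 2.0]
opening: 0.001
grasp_force: 9.3
[0.5667 0.1268 0.0858] [ 10.  -16.1   2. ] [-2.755 -1.728  0.004] yaw 31.8 Tz+rxF -2.777
```

The paddle is against its stop: the force rises without any motion. I hold, check the plate height, then let go.

```bash
python3 -m handwheel '{"dr":[[0,0,0],[0,0,0],[0,0,0],[0,0,0],[0,0,0]],"offset":[[0,0,0],[0,0,0],[0,0,0],[0,0,0],[0,0,0]],"jaw":[0,0,0,0,0]}'
cat > p.py <<'E'
from h import *
c=cap("top"); P=cloud(c)[130:215,320:395].reshape(-1,3); print("plate z",np.nanmedian(P[(P[:,2]>.04)&(P[:,2]<.075),2]))
E
python3 p.py
python3 -m handwheel '{"dr":[[0,0,0],[0,0,0],[0,0,0],[0,0,0],[0,0,0],[0,0,0],[0,0,0],[0,0,0]],"offset":[[5,-8,0],[6,-10,0],[6,-10,0],[6,-10,0],[0,0,60],[0,0,60],[0,-50,0],[0,0,0]],"jaw":[0,0,0,0,0,0,0,0]}'
python3 -m handwheel '{"dr":[[0,0,0],[0,0,0],[0,0,0],[0,0,0],[0,0,0],[0,0,0],[0,0,0],[0,0,0]],"offset":[[-50,0,0],[-50,0,0],[0,0,0],[0,0,0],[0,0,0],[0,0,0],[0,0,0],[0,0,0]],"jaw":[0,0,0,0,0,0,0,0]}'
python3 p.py
python3 - <<'E'
from h import *
c=cap("scene"); save(c,"s2.png",2.5,(160,130,400,310))
E
```

```text
time_s: 15.42
position: [0.5667, 0.1268, 0.0858]
tcp_rot: [0.484, 0.875, -0.001, 0.005]
ft_force: [10.6, -15.6, 2.1]
opening: 0.003
grasp_force: 9.2
plate z 0.061571047432516846
time_s: 16.48
position: [0.586, 0.0403, 0.2054]
tcp_rot: [0.486, 0.874, -0.0, 0.0]
ft_force: [-0.5, -0.0, 0.1]
opening: 0.005
grasp_force: 0.0
time_s: 17.48
position: [0.4861, 0.0426, 0.2046]
tcp_rot: [0.485, 0.874, -0.0, -0.0]
ft_force: [-0.1, 0.1, -0.2]
opening: 0.005
grasp_force: 0.0
plate z 0.049280435387451416
```

View pics/s2.png

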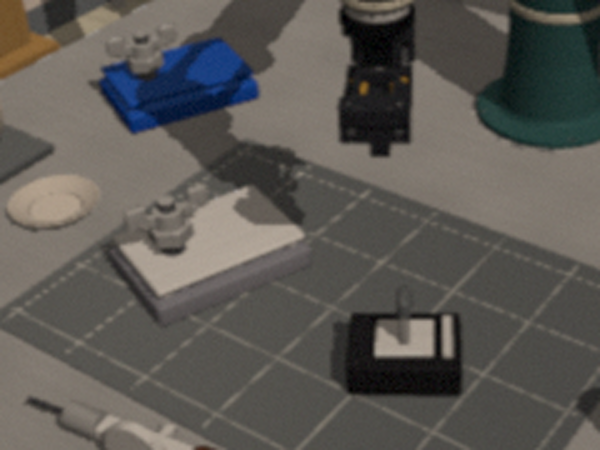

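The plate rose 12 mm and came back down. The scene crop shows the paddle upright at (403,315), the wing nut down on the hex nut at (165,220), the saucer in place and the arm clear.

```bash
python3 -c "
from station import robot; print(robot.close_job())"
```

```text
the job is handed in; nothing more can be done
None
```

The job is handed in: the wing nut is jammed on the hex nut at about 0.9 N m, and the switch was held fully towards the bar for about a second (the plate rose 12 mm and came back down) before springing back to the middle; the saucer and bottle were not touched.

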